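Fit a bushing and bring the snap ring to its groove

TASK

Take the bushing whose bore fits the axle stub and slide it over the stub all the way down onto its shoulder, then let go of it; leave the other bushing where it stands. Then squeeze the snap-ring pliers that are parked with their tips in the ring, lift the ring out spread, and lower it level over the stub to the height of the groove without resting it on anything. Finish while still holding it there: pliers squeezed, ring spread around the groove. Do not disturb the tape roll, the small vial or the cup.

Things in the scene. Friction and masses are not known exactly. Their poses are not given: they have to be found in the camera images.
- stub: fixed steel axle stub upright on a grey 100x100x12 mm flange plate with a bolt head (to 17 mm up) near each corner; origin at the centre of the flange's underside, z up along the axis. A 48 mm wide shoulder ends 20 mm up; above it the stub is 37 mm in diameter, top at 78 mm (last 10 mm tapered to 26 mm). A groove 32 mm in diameter runs from 47 to 61 mm up
- groove (a point): point on the stub's axis at mid-height of the groove, 54 mm above the flange's underside; the groove is 14 mm wide, the ring 5 mm thick
- bushing_wide: loose plain steel bushing (short tube) standing on end, 50 mm outside, 25 mm high, bore 42 mm: fits over the stub; origin at the centre of its underside, z along its axis, 80 g
- bushing_narrow: loose plain steel bushing of the same outside, 50 mm and 25 mm high, but bore 29 mm: does not fit over the stub; origin at the centre of its underside
- stand: fixed parking stand, grey base 118x100x10 mm; origin on the table under the pliers' tips. Two posts at y = -37 and +37 mm, 94 mm high, carry the pliers by their ears, 65 mm clear between them; a black pad, top 30 mm up, from x = -10 to -72 mm, carries the ring. Parked pliers and ring have the stand's yaw and leave it straight upward
- pliers: loose dark steel snap-ring pliers, parked upright, tips down, 170 g; origin midway between the two pivots (96 mm above the table when parked), z up, y the direction in which handles and tips move. Crossbar at the pivots 83 mm long in y, 14 mm high. The tips are two flat pins at x = 0, from a shoulder 60 mm below the origin to 71 mm below it. Squeezing the handles spreads the tips
- jaw_l (a joint): squeeze of the pliers, rad: 0 relaxed, 0.217 at the stop
- snap_ring: loose steel snap ring flat on the stand's pad, 5 mm thick, 44 g, two halves hinged at the back and sprung together, an eye at each free end with a pliers' pin in it; squeezed pliers carry it. Origin: underside, centre of the opening; back at x = -24 mm, eyes at +x: pins at x = +31 mm relaxed, +28 to +31 mm spread. Opening 44 mm round when spread, about 33 mm wide relaxed
- ring_centre (a point): centre of the ring's opening, at mid-thickness, 2.5 mm above the ring's underside; about 63.5 mm below the pliers' origin while parked and while carried. Finger pads that swing as they close can shift the hand up to 5 mm along the pliers during the squeeze, so look where the ring hangs before lowering it
- half_l (a joint): spread of each half of the ring, rad: 0 relaxed, about 0.22 when the pliers are squeezed to the stop
- masking_tape: bystander: loose roll of masking tape lying flat, 96 mm across, 25 mm high
- vial_gold: bystander: small loose vial standing, 31 mm across, 62 mm high
- cup_grey: bystander: small loose cup, 51 mm across, 34 mm high
- pliers_grip (a point): midway between the two rubber grip barrels (16 mm diameter, 26 mm long along the pliers' x), 60 mm above the pliers' origin; put the fingers here, closing along the pliers' y. Over the barrels: 62 mm relaxed, 36 mm squeezed to the stop. A spring opens the handles: 6 N on each to start, about 14 N at the stop with the ring on; 30 N of grip squeezes fully and holds
Not all that is in view belongs to the job. Leave any orange look-alike of the stub alone.

How it is judged:
By the outcome, as a careful person would: the job done as asked, in the order asked, and still so for the second after the job is handed in, while the arm keeps its last pose, push and grip.
It also fails if it takes over 58 s, if anything falls off the work surface, if the arm or the gripper's body presses on something with over 40 N, if the wrist force passes 120 N, or if a joint passes its speed limit or range.

ROBOT

A 6-joint arm with a two-finger parallel gripper is mounted at the origin on a cart in front of the work surface, level with it; the furniture and walls round the work are solid. World frame = base frame: x ahead of the robot, y to its left, z up, the work surface at z = 0. Lengths are in m, angles in rad, forces in N, time in s.
With the tool pointing down it reaches from about 0.225 to 0.725 m from the base axis. Payload 3.1 kg.
Tool frame: the origin (TCP) lies at the very end of the fingers, on their centre line; the grasp point (between the pads) lies 19 mm behind it; z points along the fingers, y is the line along which they close (so a half turn about z gives the same grasp; the last joint's range is limited). The gripper opens to 85 mm and grips with 20 to 120 N. Pads are 22 mm wide; open, the fingers measure 114 mm over their backs; the gripper's body (76 mm by 85 mm) begins 54 mm behind the grasp point. The pads swing forward as they close: fully open they stand 13 mm farther back than shut.
Start: joints at [-1.344, 0.048, 0.099, 1.622, 0, 1.443], TCP at [0.182, -0.492, 0.231] pointing down, gripper open.
Joint ranges: [-2.91, 2.91], [-0.99, 1.94], [-1.21, 1.42], [-2.12, 2.29], [-1.49, 1.47], [-3.14, 3.14]. Speed limits (rad/s): [2.79, 2.79, 3.14, 3.14, 3.14, 3.14].

INTERFACE

Orientations are given as a rotation vector (axis times angle).
In Python, from cell import ctrl gives the robot as it stands.
- The arm moves only by the shell command python3 -m inch 'ROWS' [OPENING]. ROWS is JSON, a list of rows, each a list of 2 entries, a list of its own where there are three numbers: the shift along the tool's x, y, z scaled (see below), then the turn, a rotation vector about the tool's x, y, z scaled (see below). In form: [[[x, y, z], [rx, ry, rz]], ...]. A call has exactly 10 rows; each row shifts and turns the commanded pose from where the row before left it, along the tool's axes as they then stand; what a row does not reach is not made up. The controller multiplies each number of a shift by 0.025 m and each number of a turn by 0.15 rad. A row lasts 1/10 s, in which the tool goes at most 50 mm and 8.59 degrees, less where a joint would pass 70% of its speed; a pose out of reach is approached as far as the arm can. A call with a number of a shift or a turn outside -1 to 1 is refused whole. A call with a gripper value outside its range is refused whole. OPENING is the closure, from 0 (fully open) to 1 (shut), set as the call begins (- or left out, the last holds). The fingers move at their own pace and stop on an object; the grip force is fixed at half the most. Time passes only in rows, so rows that do not move let the fingers close, or fill a call up. It gives the time, the measured TCP pose, the force, the opening and the grip force at its end, in the units of the state.
- ctrl.read_state(): the state, without advancing time (a new reading comes with each control period).
- ctrl.get_image(name): name is "scene" or "top"; returns a dict with "img" (400x640x3 uint8, blue, green, red), "fovy" (degrees; the focal length in pixels is half the picture's height over the tangent of half this angle, whatever the lens; pixels are square), "cx", "cy" (the principal point, pixels), "origin" and "rotation" of the camera in the world. Camera axes: x right, y up, looking along -z (the intrinsics and any distortion apply to the point x, -y, -z); pixel columns grow to the right and rows downward; lengths in m; the calibration is good to about 2 mm. A picture is of the moment at which its call begins. There is no depth.
- ctrl.hand_in(): hands the job in; it is judged then, once.
The state is a dict: "clock": time; "joints": joint angles; "joint_vel": joint speeds; "tau": joint torques, N m; "tool_pos": TCP position; "eef_rot": TCP orientation; "ft_force": force on the tool from outside, world axes, zero at the start; "torque": the same for the moment, N m; "finger_gap": finger opening in m; "gripper_force": force on a finger pad.
Only numpy, scipy, OpenCV 4.12 (cv2) and the standard library are available. Lean on these libraries where they do the work, as an engineer would, in place of code of your own. Each camera call takes 0.05 s, during which the arm holds its last target. There are 200 camera calls.

## Working session

There is one attempt and no reset: what is moved stays moved. The work goes in short steps, Python scripts to look and compute and a shell command to move; the robot and the scene stay as the last step left them, time stands still between calls to the robot, and variables do not carry over. Pictures are saved under pics/ and viewed, at most 10 in all, crops included, and the job is handed in when it is done.

```bash
ls; mkdir -p pics
python3 - <<'E'
from cell import ctrl
import cv2
s=ctrl.read_state(); print(s)
for n in ("scene","top"):
    d=ctrl.get_image(n); cv2.imwrite(f"pics/{n}0.png",d["img"]); print(n,{k:v for k,v in d.items() if k!="img"})
E
```

```text
pics
{'clock': 0.0, 'joints': array([-1.34383625e+00,  4.87686942e-02,  9.75646221e-02,  1.62199280e+00,
        9.29303085e-06,  1.44301562e+00]), 'joint_vel': array([ 0.00067756,  0.00120346, -0.00104986, -0.00083908, -0.00075341,
       -0.00044055]), 'tau': array([ 4.95613804e-04, -3.38783813e+01,  3.20014250e+01,  2.03945744e-02,
       -1.10111353e-04,  2.29715511e-06]), 'tool_pos': array([ 0.18221743, -0.4917038 ,  0.23009118]), 'eef_rot': array([-3.08994399e+00, -5.53885238e-01,  1.72203511e-04]), 'ft_force': array([0.11669739, 0.18124557, 0.13201991]), 'torque': array([-0.02881937, -0.02366693,  0.0018626 ]), 'gripper_force': 0.0, 'finger_gap': 0.08530124545987469}
scene {'fovy': 53.07680502413504, 'cx': 317.0866218548508, 'cy': 203.02194471202782, 'origin': array([-0.01684914,  0.71083413,  0.64285935]), 'rotation': array([ 0.4496114 , -1.24771437, -2.2146326 ])}
top {'fovy': 54.2627421211215, 'cx': 317.3183212090793, 'cy': 202.9662006795348, 'origin': array([0.4519872 , 0.03335533, 1.06141222]), 'rotation': array([ 0.03725078, -0.0323572 , -1.57849233])}
```

View pics/top0.png

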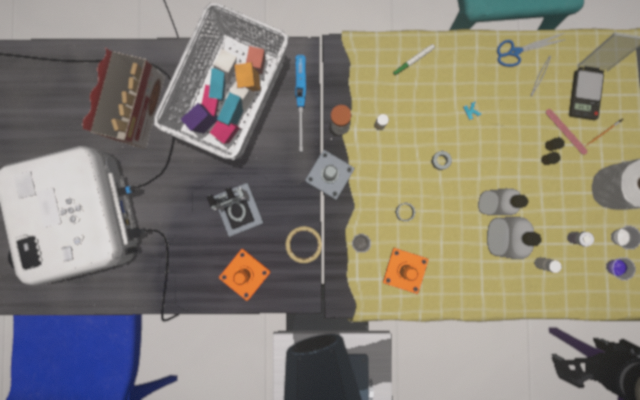

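View pics/scene0.png

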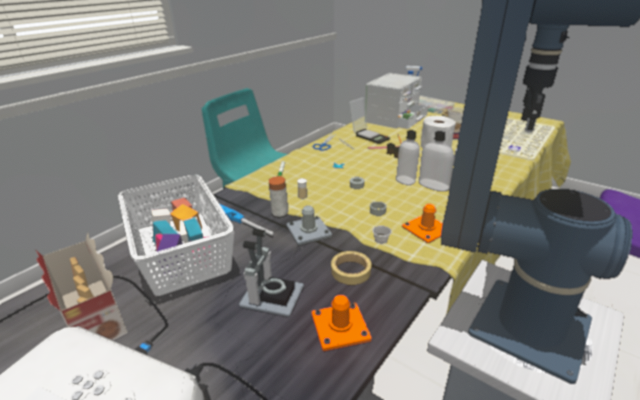

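The top picture shows the grey stub at about (330,175), the bushings at (405,212) and (442,160), the stand at (238,208), the tape at (304,244) and the cup at (361,242). I'll enlarge it before measuring.

```bash
cat > h.py <<'E'
import numpy as np, cv2
from scipy.spatial.transform import Rotation as R
from cell import ctrl
def cam(d):
    f=d["img"].shape[0]/2/np.tan(np.radians(d["fovy"])/2)
    return f,d["cx"],d["cy"],np.array(d["origin"]),R.from_rotvec(d["rotation"]).as_matrix()
def proj(c,P):
    f,cx,cy,o,M=c; q=(np.atleast_2d(P)-o)@M
    return np.c_[cx+f*q[:,0]/-q[:,2], cy+f*-q[:,1]/-q[:,2]]
def back(c,uv,z):
    f,cx,cy,o,M=c; uv=np.atleast_2d(uv)
    r=np.c_[(uv[:,0]-cx)/f,-(uv[:,1]-cy)/f,-np.ones(len(uv))]@M.T
    return o+r*((z-o[2])/r[:,2])[:,None]
def crop(img,x,y,w,h,s,name):
    cv2.imwrite(name,cv2.resize(img[y:y+h,x:x+w],None,fx=s,fy=s,interpolation=cv2.INTER_CUBIC))
E
python3 - <<'E'
from h import *
a=cv2.imread("pics/top0.png"); b=cv2.imread("pics/scene0.png")
crop(a,200,140,266,125,3,"pics/t1.png")
crop(b,230,160,200,150,4,"pics/s1.png")
E
```

```text
(no output)
```

View pics/t1.png

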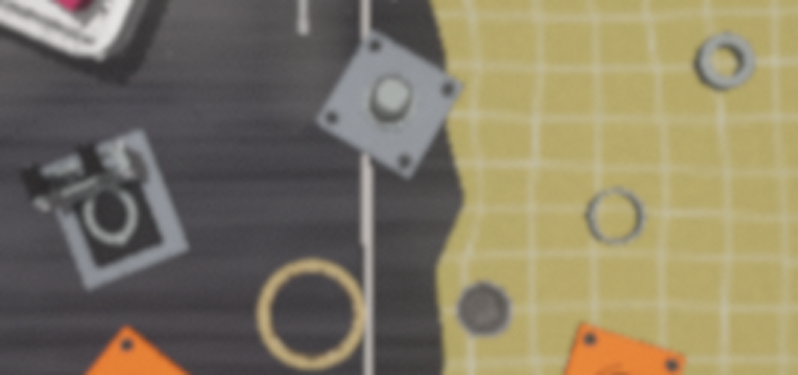

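View pics/s1.png

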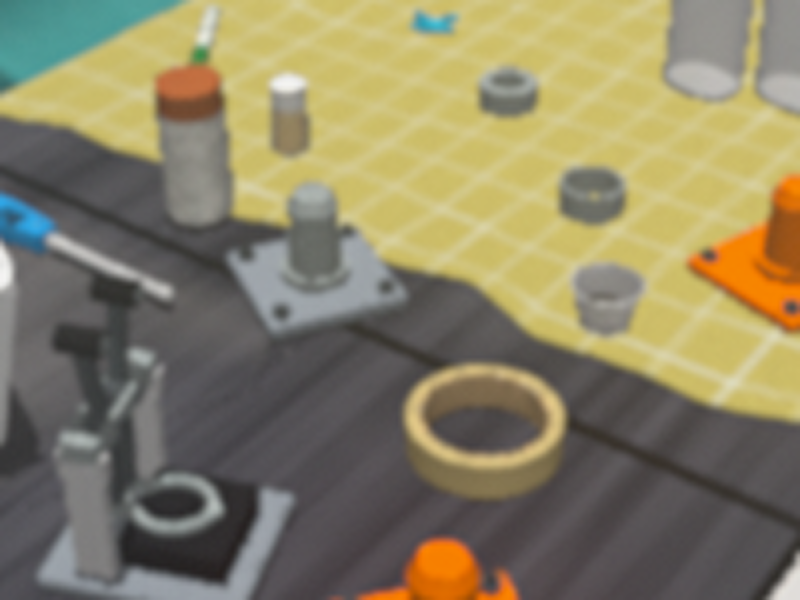

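The crops show that the thin-walled bushing at top pixel (405,212) is the wide one and that (442,160) is the narrow one. The stand's pliers and ring are at crop (85,175) and (110,213), and the stub is at (390,100). Next I fit the poses from both views.

```bash
cat > fit.py <<'E'
from h import *
from scipy.optimize import least_squares
T=cam(ctrl.get_image("top")); S=cam(ctrl.get_image("scene"))
t=lambda p:(np.array(p)+.5)/3-.5+[200,140]
s=lambda p:(np.array(p)+.5)/4-.5+[230,160]
def W(p,L): 
    c,n=np.cos(p[2]),np.sin(p[2]); L=np.array(L,float); return np.c_[p[0]+c*L[:,0]-n*L[:,1],p[1]+n*L[:,0]+c*L[:,1],L[:,2]]
# stub
ft=[((373,30),(.05,.05,.012)),((463,85),(.05,-.05,.012)),((408,180),(-.05,-.05,.012)),((316,122),(-.05,.05,.012))]
P=lambda l:[x[1] for x in l]
def res(p):
    a=proj(T,W(p,P(ft)))-[t(x[0]) for x in ft]
    b=proj(S,W(p,[(0,0,.078)]))-s((315,190)); return np.r_[a.ravel(),0.3*b.ravel()]
r=least_squares(res,[.55,0,-.5]); print("stub",r.x,r.fun.round(2))
print("stub top from top cam",back(T,t((393,96)),.078), "scene",back(S,s((314,188)),.078))
def two(name,tp,sp,z):
    print(name,back(T,t(tp),z)[0].round(4),back(S,s(sp),z)[0].round(4))
two("wide",(615,216),(593,182),.025); two("narrow",(725,61),(508,82),.025)
two("tape",(311,314),(485,412),.025); two("cup",(484,309),(608,283),.034)
print("vial",back(S,s((290,82)),.062))
# stand: p = x,y,yaw, base offset
st=[(T,t((140,130)),lambda p:(.059+p[3],-.05,.01)),(T,t((188,250)),lambda p:(-.059+p[3],-.05,.01)),(T,t((90,290)),lambda p:(-.059+p[3],.05,.01)),
(T,t((110,213)),lambda p:(-.031,0,.0325)),
(S,s((293,493)),lambda p:(-.059+p[3],-.05,.01)),(S,s((146,356)),lambda p:(0,-.037,.094)),(S,s((83,442)),lambda p:(0,.037,.094)),
(S,s((178,503)),lambda p:(-.031,0,.0325))]
def rs(p): return np.concatenate([proj(c,W(p,[L(p)]))[0]-u for c,u,L in st])
r=least_squares(rs,[.4,.25,.38,0],loss="soft_l1"); print("stand",r.x,rs(r.x).round(2))
print("barrels scene",back(S,s((115,290)),.156),back(S,s((80,340)),.156),"pred",W(r.x,[(0,-.023,.156),(0,.023,.156)]))
print("pred in t1",(proj(T,W(r.x,[(0,-.023,.156),(0,.023,.156),(0,-.037,.094),(0,.037,.094)]))-[200,140]+.5)*3-.5)
E
python3 fit.py
```

```text
stub [ 0.57546893  0.00246806 -0.55635989] [-0.49 -0.56  1.12  0.25  0.21  0.14 -0.79  0.18 -0.13  0.17]
stub top from top cam [[0.57457455 0.00183638 0.078     ]] scene [[ 0.57859349 -0.00215133  0.078     ]]
wide [ 0.4729 -0.1952  0.025 ] [ 0.4719 -0.1973  0.025 ]
narrow [ 0.61   -0.2954  0.025 ] [ 0.6099 -0.2953  0.025 ]
tape [0.3886 0.0743 0.025 ] [0.3888 0.0724 0.025 ]
cup [ 0.3924 -0.0773  0.034 ] [ 0.3913 -0.0777  0.034 ]
vial [[ 0.71087267 -0.13586951  0.062     ]]
stand [ 0.50702793  0.25848794  0.35716254 -0.02464512] [ 1.59 -0.95  0.91 -0.14 -1.23 -0.18  0.96  0.36  0.79 -0.08 -1.11  2.51
  0.36  2.05 -0.58  0.09]
barrels scene [[0.51683091 0.23964638 0.156     ]] [[0.49974021 0.28184151 0.156     ]] pred [[0.51506913 0.23693941 0.156     ]
 [0.49898673 0.28003647 0.156     ]]
pred in t1 [[ 93.60023056 162.39437878]
 [ 37.98138975 183.55765945]
 [126.24007042 161.43678902]
 [ 42.500254   193.31139702]]
```

```bash
cat > go.py <<'E'
import sys
from h import *
x,y,z,w=map(float,sys.argv[1:5]); s=ctrl.read_state()
M=R.from_rotvec(s["eef_rot"]); 
G=R.from_matrix(np.c_[[np.cos(w),np.sin(w),0],[np.sin(w),-np.cos(w),0],[0,0,-1]])
print("clock",round(s["clock"],2),"pos",s["tool_pos"].round(4),"yaw",round(np.arctan2(*M.as_matrix()[[1,0],0]),4),"j",s["joints"].round(2))
print("units xyz",(M.inv().apply(np.array([x,y,z])-s["tool_pos"])/.025).round(2),"if at goal rot",(G.inv().apply(np.array([x,y,z])-s["tool_pos"])/.025).round(2),"turn",((M.inv()*G).as_rotvec()/.15).round(2))
E
python3 go.py 0.4724 -0.196 0.08 0.357
python3 - <<'E'
from h import *
S=cam(ctrl.get_image("scene"));s=lambda p:(np.array(p)+.5)/4-.5+[230,160]
print("bottle",back(S,s((197,213)),0),back(S,s((188,75)),.1))
E
```

```text
clock 0.2 pos [ 0.1823 -0.4919  0.2306] yaw 0.3548 j [-1.34  0.05  0.1   1.62 -0.    1.44]
units xyz [14.99 -7.06  6.04] if at goal rot [15.01 -7.04  6.02] turn [-0.01 -0.   -0.01]
bottle [[ 0.70971902 -0.02046437  0.        ]] [[ 0.73196707 -0.04505207  0.1       ]]
```

```bash
python3 -m inch '[[[1,-0.47,0.2],[0,0,0]],[[1,-0.47,0.2],[0,0,0]],[[1,-0.47,0.2],[0,0,0]],[[1,-0.47,0.2],[0,0,0]],[[1,-0.47,0.2],[0,0,0]],[[1,-0.47,0.2],[0,0,0]],[[1,-0.47,0.2],[0,0,0]],[[1,-0.47,0.2],[0,0,0]],[[1,-0.47,0.2],[0,0,0]],[[1,-0.47,0.2],[0,0,0]]]' 0; python3 go.py 0.4724 -0.196 0.06 0.357
```

```text
clock: 1.25
tool_pos: [0.3766, -0.2943, 0.181]
eef_rot: [-3.092, -0.554, 0.0]
ft_force: [-0.1, -0.2, 0.6]
finger_gap: 0.0848
gripper_force: 0.0
clock 1.25 pos [ 0.3766 -0.2943  0.181 ] yaw 0.3548 j [-0.8  -0.08 -0.13  1.52 -0.    1.98]
units xyz [ 4.96 -2.36  4.84] if at goal rot [ 4.96 -2.35  4.84] turn [-0.    0.   -0.01]
```

```bash
python3 -m inch '[[[1,-0.47,0.5],[0,0,0]],[[1,-0.47,0.5],[0,0,0]],[[1,-0.47,0.5],[0,0,0]],[[1,-0.47,0.5],[0,0,0]],[[0.9,-0.46,0.5],[0,0,0]],[[0,0,0.8],[0,0,0]],[[0,0,0.8],[0,0,0]],[[0,0,0.7],[0,0,0]],[[0,0,0],[0,0,0]],[[0,0,0],[0,0,0]]]' 0; python3 go.py 0.4724 -0.196 0.003 0.357
python3 - <<'E'
from h import *
d=ctrl.get_image("scene");c=cam(d);u=proj(c,[.4724,-.196,.04])[0].astype(int);print(u)
a=d["img"][u[1]-50:u[1]+50,u[0]-65:u[0]+65]
d=ctrl.get_image("top");c=cam(d);u=proj(c,[.4724,-.196,.04])[0].astype(int);print(u)
b=d["img"][u[1]-50:u[1]+50,u[0]-65:u[0]+65]
cv2.imwrite("pics/a2.png",cv2.resize(np.hstack([a,b]),None,fx=3,fy=3,interpolation=cv2.INTER_CUBIC))
E
```

```text
clock: 2.25
tool_pos: [0.4702, -0.1977, 0.0612]
eef_rot: [-3.092, -0.554, 0.001]
ft_force: [0.2, -0.6, -0.2]
finger_gap: 0.0856
gripper_force: 0.0
clock 2.25 pos [ 0.4702 -0.1977  0.0612] yaw 0.3548 j [-0.53  0.04 -0.25  1.28  0.    2.26]
units xyz [ 0.11 -0.03  2.33] if at goal rot [ 0.11 -0.03  2.33] turn [-0.01  0.   -0.01]
[377 200]
[406 211]
```

View pics/a2.png

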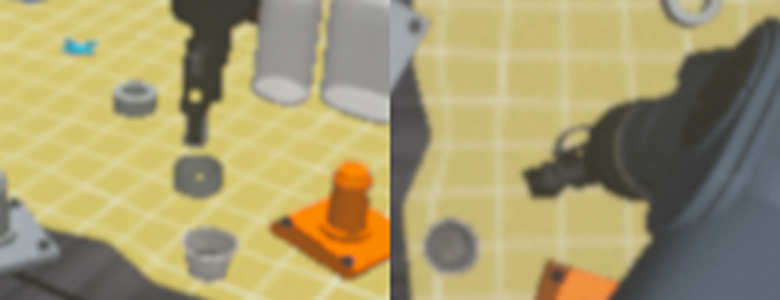

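The hand stands centred over the wide bushing: in the left crop the finger is at (195,130) above the bushing at (198,175). I descend, then grip.

```bash
python3 -m inch '[[[0.1,0,0],[0,0,0]],[[0,0,0.4],[0,0,0]],[[0,0,0.4],[0,0,0]],[[0,0,0.4],[0,0,0]],[[0,0,0.4],[0,0,0]],[[0,0,0.4],[0,0,0]],[[0,0,0.3],[0,0,0]],[[0,0,0],[0,0,0]],[[0,0,0],[0,0,0]],[[0,0,0],[0,0,0]]]' 0; python3 -m inch '[[[0,0,0],[0,0,0]],[[0,0,0],[0,0,0]],[[0,0,0],[0,0,0]],[[0,0,0],[0,0,0]],[[0,0,0],[0,0,0]],[[0,0,0],[0,0,0]],[[0,0,0],[0,0,0]],[[0,0,0],[0,0,0]],[[0,0,0],[0,0,0]],[[0,0,0],[0,0,0]]]' 1
```

```text
clock: 3.35
tool_pos: [0.4734, -0.1973, 0.0044]
eef_rot: [3.092, 0.554, 0.001]
ft_force: [-0.1, -0.9, -0.3]
finger_gap: 0.0855
gripper_force: 0.0
clock: 4.35
tool_pos: [0.4737, -0.1975, 0.005]
eef_rot: [3.091, 0.554, 0.003]
ft_force: [0.7, -0.1, 5.7]
finger_gap: 0.0481
gripper_force: 62.1
```

```bash
python3 -m inch '[[[0,0,-0.3],[0,0,0]],[[0,0,-0.5],[0,0,0]],[[0,0,-0.5],[0,0,0]],[[0,0,-0.5],[0,0,0]],[[0,0,-0.5],[0,0,0]],[[0,0,-0.5],[0,0,0]],[[0,0,-0.5],[0,0,0]],[[0,0,-0.5],[0,0,0]],[[0,0,-0.5],[0,0,0]],[[0,0,0],[0,0,0]]]'; python3 go.py 0.5755 0.0015 0.115 0.357
```

```text
clock: 5.35
tool_pos: [0.4743, -0.1978, 0.114]
eef_rot: [3.089, 0.554, 0.005]
ft_force: [0.0, -0.4, 0.1]
finger_gap: 0.0485
gripper_force: 61.9
clock 5.35 pos [ 0.4743 -0.1978  0.114 ] yaw 0.3548 j [-0.53  0.02 -0.16  1.38  0.    2.26]
units xyz [ 6.56 -6.07 -0.04] if at goal rot [ 6.58 -6.06 -0.04] turn [ 0.02 -0.02 -0.01]
```

```bash
python3 -m inch '[[[0.73,-0.67,0],[0,0,0]],[[0.73,-0.67,0],[0,0,0]],[[0.73,-0.67,0],[0,0,0]],[[0.73,-0.67,0],[0,0,0]],[[0.73,-0.67,0],[0,0,0]],[[0.73,-0.67,0],[0,0,0]],[[0.73,-0.67,0],[0,0,0]],[[0.73,-0.67,0],[0,0,0]],[[0.73,-0.67,0],[0,0,0]],[[0,0,0],[0,0,0]]]'; python3 go.py 0.5755 0.0015 0.115 0.357
python3 - <<'E'
from h import *
P=[.5755,.0015,.09]
o=[]
for n in ("scene","top"):
    d=ctrl.get_image(n);c=cam(d);u=proj(c,P)[0].astype(int);print(n,u)
    o.append(d["img"][u[1]-50:u[1]+50,u[0]-50:u[0]+50])
cv2.imwrite("pics/a3.png",cv2.resize(np.hstack(o),None,fx=4,fy=4,interpolation=cv2.INTER_CUBIC))
E
```

```text
clock: 6.35
tool_pos: [0.5751, 0.0041, 0.1105]
eef_rot: [-3.09, -0.56, 0.0]
ft_force: [0.3, -1.0, -0.0]
finger_gap: 0.0483
gripper_force: 61.9
clock 6.35 pos [0.5751 0.0041 0.1105] yaw 0.3584 j [-0.11  0.18  0.01  1.39  0.    2.67]
units xyz [-0.02  0.1  -0.18] if at goal rot [-0.02  0.1  -0.18] turn [-0.01  0.    0.01]
scene [308 203]
top [330 170]
```

View pics/a3.png

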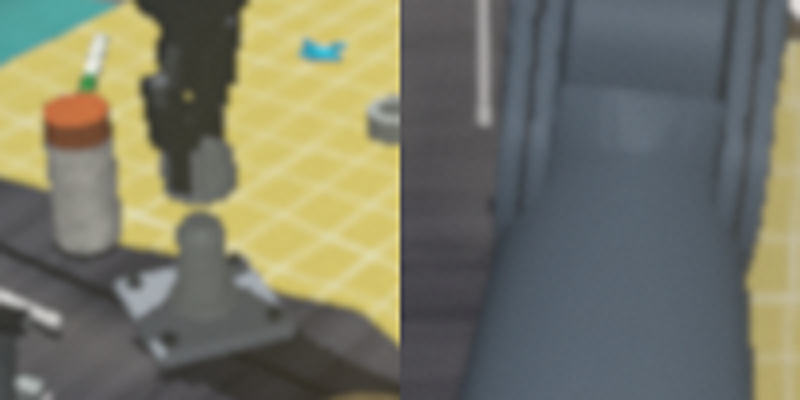

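The bushing, at left crop (201,170), is centred over the stub at (202,230). The top view is hidden by the arm. I lower it partway and check the force.

```bash
python3 -m inch '[[[0,0.07,0],[0,0,0]],[[0,0,0.4],[0,0,0]],[[0,0,0.4],[0,0,0]],[[0,0,0.3],[0,0,0]],[[0,0,0.2],[0,0,0]],[[0,0,0.2],[0,0,0]],[[0,0,0.2],[0,0,0]],[[0,0,0.2],[0,0,0]],[[0,0,0],[0,0,0]],[[0,0,0],[0,0,0]]]'; python3 go.py 0.575 0.002 0.025 0.357
```

```text
clock: 7.45
tool_pos: [0.5754, 0.0003, 0.0635]
eef_rot: [-3.091, -0.555, -0.001]
ft_force: [0.8, 2.6, -3.1]
finger_gap: 0.0483
gripper_force: 62.0
clock 7.45 pos [5.754e-01 3.000e-04 6.350e-02] yaw 0.3551 j [-0.12  0.21 -0.06  1.3   0.    2.67]
units xyz [ 0.01 -0.07  1.54] if at goal rot [ 0.01 -0.07  1.54] turn [-0.01 -0.   -0.01]
```

```bash
python3 -m inch '[[[0,-0.09,0],[0,0,0]],[[0,0,0],[0,0,0]],[[0,0,0.2],[0,0,0]],[[0,0,0.2],[0,0,0]],[[0,0,0.2],[0,0,0]],[[0,0,0.2],[0,0,0]],[[0,0,0.2],[0,0,0]],[[0,0,0.2],[0,0,0]],[[0,0,0.2],[0,0,0]],[[0,0,0],[0,0,0]]]'; python3 go.py 0.575 0.002 0.025 0.357
```

```text
clock: 8.45
tool_pos: [0.5745, 0.002, 0.028]
eef_rot: [-3.092, -0.554, -0.0]
ft_force: [2.5, 1.2, -1.7]
finger_gap: 0.0484
gripper_force: 62.1
clock 8.45 pos [0.5745 0.002  0.028 ] yaw 0.3548 j [-0.11  0.23 -0.11  1.23  0.    2.67]
units xyz [0.02 0.01 0.12] if at goal rot [0.02 0.01 0.12] turn [-0.   -0.   -0.01]
```

```bash
python3 -m inch '[[[0.03,0,0.05],[0,0,0]],[[0,0,0.04],[0,0,0]],[[0,0,0.04],[0,0,0]],[[0,0,0.04],[0,0,0]],[[0,0,0],[0,0,0]],[[0,0,0],[0,0,0]],[[0,0,0],[0,0,0]],[[0,0,0],[0,0,0]],[[0,0,0],[0,0,0]],[[0,0,0],[0,0,0]]]'; python3 go.py 0.575 0.002 0.025 0.357
```

```text
clock: 9.45
tool_pos: [0.5749, 0.0021, 0.025]
eef_rot: [3.092, 0.554, -0.0]
ft_force: [-3.3, 0.1, 5.2]
finger_gap: 0.0486
gripper_force: 62.7
clock 9.45 pos [0.5749 0.0021 0.025 ] yaw 0.3548 j [-0.11  0.23 -0.11  1.23 -0.    2.67]
units xyz [ 0.  0. -0.] if at goal rot [ 0.  0. -0.] turn [ 0.    0.   -0.01]
```

Seated, with 5 N upward. I release and lift straight up, then turn while rising clear.

```bash
python3 -m inch '[[[0,0,0],[0,0,0]],[[0,0,0],[0,0,0]],[[0,0,0],[0,0,0]],[[0,0,0],[0,0,0]],[[0,0,0],[0,0,0]],[[0,0,0],[0,0,0]],[[0,0,0],[0,0,0]],[[0,0,-0.4],[0,0,0]],[[0,0,-0.5],[0,0,0]],[[0,0,-0.6],[0,0,0]]]' 0;  python3 -m inch '[[[0,0,-0.8],[0,0,0]],[[0,0,-0.9],[0,0,0]],[[0,0,-0.9],[0,0,-1]],[[0,0,-0.9],[0,0,-1]],[[0,0,-0.9],[0,0,-1]],[[0,0,-0.9],[0,0,-1]],[[0,0,-0.9],[0,0,-1]],[[0,0,-0.8],[0,0,-1]],[[0,0,0],[0,0,-1]],[[0,0,0],[0,0,-1]]]'; python3 go.py 0.507 0.2585 0.23 -2.785
```

```text
clock: 10.45
tool_pos: [0.5751, 0.0021, 0.0633]
eef_rot: [3.092, 0.554, 0.0]
ft_force: [0.3, -0.7, 0.5]
finger_gap: 0.0856
gripper_force: 0.0
clock: 11.45
tool_pos: [0.576, 0.002, 0.2406]
eef_rot: [2.229, 2.208, 0.005]
ft_force: [0.2, -0.2, -0.5]
finger_gap: 0.0853
gripper_force: 0.0
clock 11.45 pos [0.576  0.002  0.2406] yaw 1.561 j [-0.11  0.18  0.26  1.65 -0.    1.47]
units xyz [10.23 -2.86  0.4 ] if at goal rot [-0.99 10.58  0.42] turn [  0.02   0.04 -12.91]
```

```bash
python3 -m inch '[[[0,0,0],[0,0,-1]],[[0,0,0],[0,0,-1]],[[0,0,0],[0,0,-1]],[[0,0,0],[0,0,-1]],[[0,0,0],[0,0,-1]],[[0,0,0],[0,0,-1]],[[0,0,0],[0,0,-1]],[[0,0,0],[0,0,-1]],[[0,0,0],[0,0,-1]],[[0,0,0],[0,0,-1]]]';  python3 -m inch '[[[0,0,0],[0,0,-1]],[[0,0,0],[0,0,-1]],[[0,0,0],[0,0,-0.9]],[[0,1,0],[0,0,0]],[[0,1,0],[0,0,0]],[[0,1,0],[0,0,0]],[[0,1,0],[0,0,0]],[[0,1,0],[0,0,0]],[[0,0.5,0],[0,0,0]],[[0,0,0],[0,0,0]]]'; python3 go.py 0.507 0.2585 0.23 -2.785
python3 - <<'E'
from h import *
d=ctrl.get_image("top");c=cam(d)
o=[]
u=proj(c,[.575,.002,.04])[0].astype(int);print(u);o.append(d["img"][u[1]-40:u[1]+40,u[0]-40:u[0]+40])
u=proj(c,[.507,.2585,.1])[0].astype(int);print(u);o.append(d["img"][u[1]-40:u[1]+40,u[0]-40:u[0]+40])
cv2.imwrite("pics/a4.png",cv2.resize(np.hstack(o),None,fx=5,fy=5,interpolation=cv2.INTER_CUBIC))
E
```

```text
clock: 12.45
tool_pos: [0.5754, 0.0021, 0.2391]
eef_rot: [0.126, 3.136, -0.0]
ft_force: [-0.4, -1.1, 0.2]
finger_gap: 0.0855
gripper_force: 0.0
clock: 13.45
tool_pos: [0.528, 0.1326, 0.2386]
eef_rot: [-0.548, 3.091, -0.0]
ft_force: [0.5, -0.4, -0.5]
finger_gap: 0.0855
gripper_force: 0.0
clock 13.45 pos [0.528  0.1326 0.2386] yaw -2.7909 j [ 0.12  0.1   0.17  1.64 -0.   -0.23]
units xyz [-0.94  5.02  0.34] if at goal rot [-0.97  5.01  0.34] turn [-0.    0.01 -0.04]
[330 173]
[227 198]
```

View pics/a4.png

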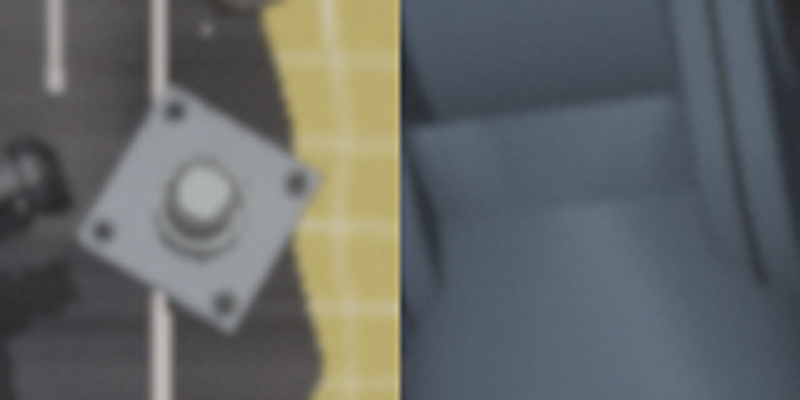

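The bushing sits coaxially on the shoulder: the stub top is at (200,190) in the left crop, with the bushing rim round it. Next I go above the pliers.

```bash
python3 -m inch '[[[-0.15,0.8,0],[0,0,-0.05]],[[-0.15,0.8,0],[0,0,0]],[[-0.15,0.8,0],[0,0,0]],[[-0.15,0.8,0],[0,0,0]],[[-0.15,0.8,0],[0,0,0]],[[-0.15,0.8,0],[0,0,0]],[[0,0.2,0],[0,0,0]],[[0,0,0],[0,0,0]],[[0,0,0],[0,0,0]],[[0,0,0],[0,0,0]]]'; python3 go.py 0.5077 0.2595 0.133 -2.783
python3 - <<'E'
from h import *
o=[];
for n in ("scene","top"):
    d=ctrl.get_image(n);c=cam(d);u=proj(c,[.507,.2585,.19])[0].astype(int);print(u)
    u=np.clip(u,50,350);o.append(d["img"][u[1]-50:u[1]+50,u[0]-50:u[0]+50])
cv2.imwrite("pics/a5.png",cv2.resize(np.hstack(o),None,fx=4,fy=4,interpolation=cv2.INTER_CUBIC))
E
```

```text
clock: 14.5
tool_pos: [0.5063, 0.2553, 0.2372]
eef_rot: [-0.553, 3.092, -0.001]
ft_force: [0.2, -0.6, -0.1]
finger_gap: 0.0852
gripper_force: 0.0
clock 14.5 pos [0.5063 0.2553 0.2372] yaw -2.7874 j [ 0.35  0.16  0.23  1.64 -0.   -0.01]
units xyz [-0.11  0.14  4.17] if at goal rot [-0.11  0.14  4.17] turn [-0.    0.   -0.03]
[253 224]
[217 196]
```

View pics/a5.png

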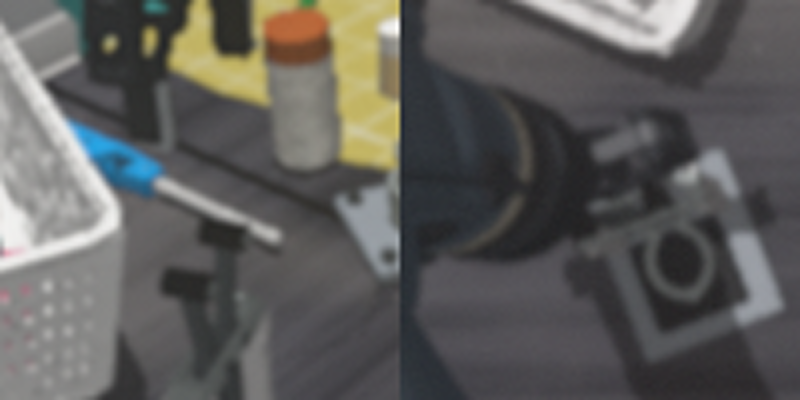

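The hand is above and in line with the pliers; the finger tips are at about (148,125) and (235,40), and the barrels at (222,235) and (186,284) in the left crop. I check the barrel midpoint against the calibration.

Run:
```python
from h import *
S=cam(ctrl.get_image("scene"));T=cam(ctrl.get_image("top"))
s=lambda p:(np.array(p)+.5)/4-.5+[203,174]
t=lambda p:(np.array(p)-[400,0]+.5)/4-.5+[167,146]
for p in ((222,235),(186,284)): print(back(S,s(p),.156))
si=lambda P:(proj(S,P)-[203,174]+.5)*4-.5
tip=[.5063,.2553,.2372]; print("tcp",si(tip),"barrel pred",si([.5077,.2595,.156]), si([.507,.2585,.156]))
print("base edge",back(T,t((720,150)),.01),back(T,t((785,308)),.01),back(T,t((645,360)),.01),"ring",back(T,t((678,262)),.0325))
```

```text
[[0.516603  0.2406228 0.156    ]]
[[0.50056457 0.28244544 0.156     ]]
tcp [[200.25604762 121.24798416]] barrel pred [[208.40695401 257.6916416 ]] [[210.73688816 257.24635292]]
base edge [[0.55381621 0.22718    0.01      ]] [[0.44678658 0.18340319 0.01      ]] [[0.41262112 0.27760282 0.01      ]] ring [[0.47775572 0.25073999 0.0325    ]]
```

```bash
python3 -m inch '[[[-0.12,0.18,0],[0,0,-0.07]],[[0,0,0.5],[0,0,0]],[[0,0,0.5],[0,0,0]],[[0,0,0.6],[0,0,0]],[[0,0,0.6],[0,0,0]],[[0,0,0.6],[0,0,0]],[[0,0,0.6],[0,0,0]],[[0,0,0.5],[0,0,0]],[[0,0,0.25],[0,0,0]],[[0,0,0],[0,0,0]]]'; python3 go.py 0.5075 0.2605 0.133 -2.777
```

```text
clock: 15.7
tool_pos: [0.5063, 0.2614, 0.1318]
eef_rot: [0.572, -3.087, 0.001]
ft_force: [-0.8, -0.0, -0.1]
finger_gap: 0.0854
gripper_force: 0.0
clock 15.7 pos [0.5063 0.2614 0.1318] yaw -2.7754 j [ 0.36  0.17  0.03  1.44 -0.   -0.01]
units xyz [-0.03 -0.05 -0.05] if at goal rot [-0.03 -0.05 -0.05] turn [-0.   -0.02  0.01]
```

```bash
python3 -m inch '[[[-0.03,-0.04,0],[0,0,0]],[[0,0,0],[0,0,0]],[[0,0,0],[0,0,0]],[[0,0,0],[0,0,0]],[[0,0,0],[0,0,0]],[[0,0,0],[0,0,0]],[[0,0,0],[0,0,0]],[[0,0,0],[0,0,0]],[[0,0,0],[0,0,0]],[[0,0,0],[0,0,0]]]' 0.36; python3 go.py 0.5075 0.2605 0.133 -2.777
```

```text
clock: 16.7
tool_pos: [0.5095, 0.2613, 0.136]
eef_rot: [-0.571, 3.085, 0.0]
ft_force: [-1.1, 0.0, 5.2]
finger_gap: 0.0545
gripper_force: 10.1
clock 16.7 pos [0.5095 0.2613 0.136 ] yaw -2.7755 j [ 0.36  0.17  0.04  1.44 -0.   -0.01]
units xyz [0.09 0.   0.12] if at goal rot [ 0.09 -0.    0.12] turn [-0.    0.03  0.01]
```

```bash
python3 -m inch '[[[0,0,0],[0,0,0]],[[0,0,0],[0,0,0]],[[0,0,0],[0,0,0]],[[0,0,0],[0,0,0]],[[0,0,0],[0,0,0]],[[0,0,0],[0,0,0]],[[0,0,0],[0,0,0]],[[0,0,0],[0,0,0]],[[0,0,0],[0,0,0]],[[0,0,0],[0,0,0]]]' 1; python3 go.py 0.5075 0.2605 0.133 -2.777
```

```text
clock: 17.7
tool_pos: [0.511, 0.2618, 0.14]
eef_rot: [-0.57, 3.079, 0.001]
ft_force: [-2.8, -1.2, 15.7]
finger_gap: 0.0321
gripper_force: 58.5
clock 17.7 pos [0.511  0.2618 0.14  ] yaw -2.7752 j [ 0.36  0.16  0.04  1.44 -0.   -0.01]
units xyz [0.15 0.   0.28] if at goal rot [0.15 0.   0.28] turn [-0.01  0.07  0.01]
```

```bash
python3 -m inch '[[[0,0,-0.2],[0,0,0]],[[0,0,-0.2],[0,0,0]],[[0,0,-0.4],[0,0,0]],[[0,0,-0.5],[0,0,0]],[[0,0,-0.6],[0,0,0]],[[0,0,-0.6],[0,0,0]],[[0,0,-0.6],[0,0,0]],[[0,0,-0.6],[0,0,0]],[[0,0,-0.5],[0,0,0]],[[0,0,-0.2],[0,0,0]]]'; python3 go.py 0.5075 0.2605 0.236 -2.777
python3 - <<'E'
from h import *
o=[];s=ctrl.read_state()["tool_pos"]
for n in ("scene","top"):
    d=ctrl.get_image(n);c=cam(d);u=proj(c,s-[.015,0,.1])[0].astype(int);print(u-50)
    o.append(d["img"][u[1]-50:u[1]+50,u[0]-50:u[0]+50])
    cv2.imwrite(f"pics/full6{n}.png",d["img"])
cv2.imwrite("pics/a6.png",cv2.resize(np.hstack(o),None,fx=4,fy=4,interpolation=cv2.INTER_CUBIC))
E
```

```text
clock: 18.7
tool_pos: [0.5088, 0.2613, 0.2458]
eef_rot: [-0.571, 3.086, 0.001]
ft_force: [-0.2, -0.3, -2.4]
finger_gap: 0.0324
gripper_force: 59.8
clock 18.7 pos [0.5088 0.2613 0.2458] yaw -2.7754 j [ 0.36  0.17  0.26  1.66  0.   -0.01]
units xyz [ 0.06 -0.01  0.39] if at goal rot [ 0.06 -0.01  0.39] turn [0.   0.02 0.01]
[209 194]
[171 153]
```

View pics/a6.png

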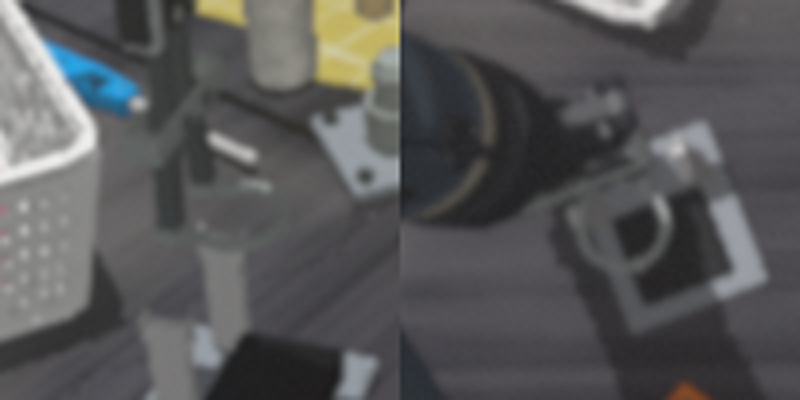

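The ring hangs spread and roughly level. The opening's centre is near crop (623,228) in the top view, and near (225,213) in the scene view. I compute its offset from the TCP.

```bash
cat > ring.py <<'E'
from h import *
from scipy.optimize import least_squares
st=ctrl.read_state(); p=st["tool_pos"]; M=R.from_rotvec(st["eef_rot"])
S=cam(ctrl.get_image("scene"));T=cam(ctrl.get_image("top"))
t=(np.array([622.5,228])-[400,0]+.5)/4-.5+[171,153]
for z in (.133,.138,.143): 
    q=back(T,t,z)[0]; print("z",z,q.round(4),"tool off",M.inv().apply(q-p).round(4),"scene crop px",((proj(S,q)[0]-[209,194]+.5)*4-.5).round(0))
# predicted outline in both crops for chosen centre
z=.138; q=back(T,t,z)[0]; a=np.linspace(0,2*np.pi,9)[:-1]
C=q+.022*np.c_[np.cos(a),np.sin(a),0*a]
print(((proj(S,C)-[209,194]+.5)*4-.5).round(0)); print(((proj(T,C)-[171,153]+.5)*4-.5+[400,0]).round(0))
E
python3 ring.py
python3 - <<'E'
import cv2,numpy as np
a=cv2.imread("pics/full6top.png"); b=cv2.imread("pics/full6scene.png")
g=cv2.cvtColor(a,6)[196:224,212:242]; print(g)
g=cv2.cvtColor(b,6)[236:258,244:284]; print("\n".join(" ".join(f"{v:3d}" for v in r) for r in g))
E
```

```text
z 0.133 [0.479 0.253 0.133] tool off [0.0309 0.0029 0.1116] scene crop px [237. 227.]
z 0.138 [0.4789 0.2519 0.138 ] tool off [0.0314 0.0019 0.1066] scene crop px [238. 218.]
z 0.143 [0.4787 0.2507 0.143 ] tool off [0.032  0.0008 0.1016] scene crop px [239. 209.]
[[207. 203.]
 [195. 222.]
 [208. 239.]
 [239. 244.]
 [269. 234.]
 [280. 214.]
 [267. 198.]
 [237. 193.]]
[[623. 191.]
 [596. 202.]
 [585. 228.]
 [596. 254.]
 [622. 265.]
 [649. 254.]
 [660. 228.]
 [649. 202.]]
[[ 39  40  42  45  49  54  57  60  62  67  73  75  81  83  83  80  77  71
   71  72  77  82  85  88  88  91  93  99 109 117]
 [ 43  49  52  56  62  64  65  68  75  79  80  83  84  84  82  74  72  70
   74  81  83  87  86  87  88  90  90  93 101 111]
 [ 54  58  62  69  77  78  80  81  82  80  77  80  80  83  82  79  77  78
   84  91  92  90  87  88  88  89  89  90  94  99]
 [ 62  70  74  82  86  87  84  84  79  74  72  75  79  85  88  87  86  86
   90  94  95  91  88  89  89  89  88  87  87  88]
 [ 72  80  84  85  87  83  82  81  78  73  75  80  84  87  88  88  87  89
   92  95  95  93  92  93  93  86  83  81  75  72]
 
[... 5694 characters left out ...]
  94  92  89  87  89  90  92  91  89  88  86  84  83  83  80
 96  96  95  95  96  95  95  97  95  92  91  91  92  90  93  96  96  96  96  95  95  95  93  93  94  93  93  92  92  93  93  92  90  87  85  84  82  81  81  78
 96  96  94  94  92  91  94  94  92  90  90  89  89  93 100 105 104 100 100  97  95  95  96  97  96  96  96  94  94  92  90  89  87  84  84  83  81  81  78  75
 96  95  94  93  92  92  92  92  90  88  89  88  88  92 102 112 115 112 109 106 102 103 102 103 104 102  96  91  90  89  86  86  84  84  83  82  80  78  76  75
 94  94  91  91  91  92  91  91  89  88  88  87  87  91  99 111 118 119 118 115 114 113 113 113 114 107  95  85  85  85  84  85  84  84  82  81  78  76  75  75
```

```bash
python3 -m inch '[[[0,-0.3,0],[0,0,0]],[[0,-0.5,0],[0,0,0]],[[0,-0.6,0],[0,0,0]],[[0,-0.6,0],[0,0,0]],[[0,-0.6,0],[0,0,0]],[[0,-0.6,0],[0,0,0]],[[0,-0.6,0],[0,0,0]],[[0,-0.6,0],[0,0,0]],[[0,-0.6,0],[0,0,0]],[[0,-0.6,0],[0,0,0]]]';python3 -m inch '[[[0,-0.6,0],[0,0,0]],[[0,-0.6,0],[0,0,0]],[[0,-0.6,0],[0,0,0]],[[0,-0.6,0],[0,0,0]],[[0,-0.6,0],[0,0,0]],[[0,-0.6,0],[0,0,0]],[[0.05,-0.6,0],[0,0,0]],[[0.05,-0.5,0],[0,0,0]],[[0,-0.3,0],[0,0,0]],[[0,0,0],[0,0,0]]]';  python3 go.py 0.6022 0.0109 0.1615 -2.7754
```

```text
clock: 19.9
tool_pos: [0.5587, 0.1291, 0.2433]
eef_rot: [-0.572, 3.089, 0.0]
ft_force: [-0.4, 0.7, -1.8]
finger_gap: 0.032
gripper_force: 59.8
clock: 20.9
tool_pos: [0.601, 0.0116, 0.2432]
eef_rot: [0.57, -3.089, 0.0]
ft_force: [0.0, 0.0, -1.9]
finger_gap: 0.0321
gripper_force: 59.8
clock 20.9 pos [0.601  0.0116 0.2432] yaw -2.7768 j [-0.09  0.26  0.35  1.67 -0.   -0.46]
units xyz [-0.03 -0.04  3.27] if at goal rot [-0.03 -0.04  3.27] turn [-0.   -0.   -0.01]
```

```bash
python3 -m inch '[[[-0.02,-0.03,0.2],[0,0,0]],[[0,0,0.3],[0,0,0]],[[0,0,0.3],[0,0,0]],[[0,0,0.3],[0,0,0]],[[0,0,0.3],[0,0,0]],[[0,0,0.2],[0,0,0]],[[0,0,0],[0,0,0]],[[0,0,0],[0,0,0]],[[0,0,0],[0,0,0]],[[0,0,0],[0,0,0]]]';  python3 go.py 0.6022 0.0109 0.1615 -2.7754
python3 - <<'E'
from h import *
s=ctrl.read_state();p=s["tool_pos"];M=R.from_rotvec(s["eef_rot"]);q=p+M.apply([.0285,.0016,.107]);print("ring pred",q)
o=[]
for n,w in (("scene",44),("top",36)):
    d=ctrl.get_image(n);c=cam(d);u=proj(c,[.575,.002,.078])[0].astype(int)-[0 if n=="scene" else 0,0];k=400//(2*w)
    o.append(cv2.resize(d["img"][u[1]-w:u[1]+w,u[0]-w:u[0]+w],(396,396),interpolation=cv2.INTER_CUBIC))
    f=396/(2*w); m=lambda P:((proj(c,P)-(u-w)+.5)*f-.5).round(0)
    cv2.imwrite(f"pics/full7{n}.png",d["img"])
    print(n,u-w,f,"ring",m(q),"stubtop",m([.575,.002,.078]),"bush top",m([.575,.002,.045]))
cv2.imwrite("pics/a7.png",np.hstack(o))
E
```

```text
clock: 21.9
tool_pos: [0.6018, 0.0121, 0.2039]
eef_rot: [-0.572, 3.088, -0.0]
ft_force: [0.6, 0.2, -3.1]
finger_gap: 0.0317
gripper_force: 59.8
clock 21.9 pos [0.6018 0.0121 0.2039] yaw -2.7754 j [-0.09  0.25  0.26  1.59 -0.   -0.46]
units xyz [ 0.   -0.05  1.7 ] if at goal rot [ 0.   -0.05  1.7 ] turn [-0.    0.01 -0.  ]
ring pred [0.57471533 0.0034173  0.09690988]
scene [264 163] 4.5 ring [[199. 177.]] stubtop [[201. 203.]] bush top [[202. 249.]]
top [294 135] 5.5 ring [[202. 198.]] stubtop [[204. 203.]] bush top [[201. 212.]]
```

View pics/a7.png

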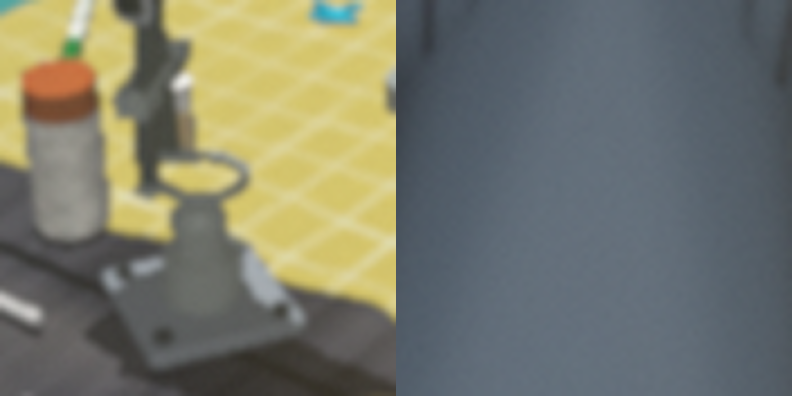

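In the scene crop the spread ring hangs level. Its opening is centred at about (201,175), against a predicted (199,177), directly above the stub top at (200,200); the top view is hidden by the arm. I refine this with the yellow seen through the opening.

Run:
```python
from h import *
from scipy.optimize import minimize
d=ctrl.get_image("scene");c=cam(d);s=ctrl.read_state();q=s["tool_pos"]+R.from_rotvec(s["eef_rot"]).apply([.0285,.0016,.107])
X,Y,k=292,188,8
im=cv2.resize(d["img"][Y:Y+32,X:X+40],None,fx=k,fy=k,interpolation=cv2.INTER_CUBIC).astype(int)
m=((im[...,2]-im[...,0])>45).astype(np.uint8)
n,l,st,ce=cv2.connectedComponentsWithStats(m)
i=l[int((proj(c,q)[0][1]-Y)*k)-10,int((proj(c,q)[0][0]-X)*k)]; x,y,w,h,a=st[i]; print("blob",i,st[i],ce[i], (np.array([x,x+w,y,y+h])/k).round(2),a/k/k)
al=np.linspace(0,2*np.pi,90)[:-1]
def poly(q):
    o=[]
    for dz in (.0025,-.0025):
        P=q+np.c_[.022*np.cos(al),.022*np.sin(al),0*al+dz]
        M=np.zeros(m.shape,np.uint8);cv2.fillPoly(M,[((proj(c,P)-[X,Y]+.5)*k-.5).round().astype(int)],1);o.append(M)
    return o[0]&o[1]
for dz in (-.002,-.001,0,.001,.002):
    M=poly(q+[0,0,dz]); yy,xx=np.nonzero(M); print(dz,"pred bbox",(np.array([xx.min(),xx.max(),yy.min(),yy.max()])/k).round(2),M.sum()/k/k)
print("\n".join("".join(".#"[v] for v in r[::4]) for r in m[::8]))
# stub column edges below the ring
g=cv2.cvtColor(d["img"],6)
for r in (212,216): print(r,g[r,294:326])
for z in (.06,.055): print(z,proj(c,[.575,.002,z]))
```

```text
blob 3 [  57   87  142   57 6509] [129.24781072 114.56905823] [ 7.12 24.88 10.88 18.  ] 101.703125
-0.002 pred bbox [ 8.25 24.25 11.75 18.62] 84.09375
-0.001 pred bbox [ 8.25 24.25 11.5  18.25] 84.1875
0 pred bbox [ 8.12 24.25 11.12 17.88] 84.09375
0.001 pred bbox [ 8.12 24.25 10.75 17.62] 84.09375
0.002 pred bbox [ 8.12 24.25 10.5  17.25] 84.171875
............................####################################################
.............................###################################################
####..........................##################################################
#####.........................##################################################
#####.........................##################################################
#####.........................##################################################
#####........................###################################################
####..........................##################################################
####...........................#################################################
####...............
[... 1484 characters left out ...]
...################################
............#########...............................############################
.......................................................#########################
.........................................................#######################
..........................................................######################
212 [192 191 192 195 198 201 194 165 123 105 108 113 115 119 119 117 112 109
 105 118 156 187 196 197 199 202 200 198 196 194 193 190]
216 [ 86  89  96 107 115 122 131 129 113 102 102 105 107 108 108 107 105 104
 101 100 107 120 135 150 167 184 196 198 196 193 191 192]
0.06 [[308.40059269 213.30961141]]
0.055 [[308.45604471 214.85693639]]
```

```bash
python3 -m inch '[[[-0.01,-0.04,0],[0,0,0]],[[0,0,0.1],[0,0,0]],[[0,0,0.1],[0,0,0]],[[0,0,0.12],[0,0,0]],[[0,0,0.12],[0,0,0]],[[0,0,0.12],[0,0,0]],[[0,0,0.12],[0,0,0]],[[0,0,0.12],[0,0,0]],[[0,0,0],[0,0,0]],[[0,0,0],[0,0,0]]]';  python3 go.py 0.6022 0.0109 0.1615 -2.7754
```

```text
clock: 23.05
tool_pos: [0.602, 0.0114, 0.1832]
eef_rot: [0.572, -3.089, -0.0]
ft_force: [0.8, -0.7, -1.4]
finger_gap: 0.0321
gripper_force: 59.8
clock 23.05 pos [0.602  0.0114 0.1832] yaw -2.7754 j [-0.09  0.24  0.22  1.55  0.   -0.46]
units xyz [-0.   -0.02  0.87] if at goal rot [-0.   -0.02  0.87] turn [ 0. -0.  0.]
```

Forces are unchanged (weight only), so I continue down.

```bash
python3 -m inch '[[[0,-0.01,0.08],[0,0,0]],[[0,0,0.12],[0,0,0]],[[0,0,0.12],[0,0,0]],[[0,0,0.12],[0,0,0]],[[0,0,0.12],[0,0,0]],[[0,0,0.12],[0,0,0]],[[0,0,0.1],[0,0,0]],[[0,0,0.07],[0,0,0]],[[0,0,0],[0,0,0]],[[0,0,0],[0,0,0]]]';  python3 go.py 0.6022 0.0109 0.1615 -2.7754
python3 - <<'E'
from h import *
d=ctrl.get_image("scene");c=cam(d);s=ctrl.read_state();q=s["tool_pos"]+R.from_rotvec(s["eef_rot"]).apply([.0285,.0016,.107]);print("ring",q.round(4),"force",s["ft_force"].round(1),s["torque"].round(2))
cv2.imwrite("pics/full8.png",d["img"])
X,Y=286,196; im=d["img"][Y:Y+36,X:X+44].astype(int); m=(im[...,2]-im[...,0])>45; g=cv2.cvtColor(im.astype(np.uint8),6)
print("\n".join(f"{Y+i} "+" ".join("  #" if m[i,j] else f"{g[i,j]:3d}" for j in range(44)) for i in range(36)))
al=np.linspace(0,2*np.pi,13)[:-1]
for r in (.022,.027):print(r,proj(c,q+np.c_[r*np.cos(al),r*np.sin(al),0*al]).round(1).tolist())
for z in (.045,.054,.068,.078): print(z,proj(c,[.575,.002,z]).round(1))
E
```

```text
clock: 24.05
tool_pos: [0.6021, 0.0111, 0.1621]
eef_rot: [-0.572, 3.089, -0.0]
ft_force: [-0.1, -0.5, -2.5]
finger_gap: 0.0325
gripper_force: 59.8
clock 24.05 pos [0.6021 0.0111 0.1621] yaw -2.7754 j [-0.09  0.24  0.18  1.51 -0.   -0.46]
units xyz [ 0.   -0.01  0.03] if at goal rot [ 0.   -0.01  0.03] turn [-0.  0. -0.]
ring [0.5751 0.0024 0.0552] force [-0.2 -0.3 -1.7] [ 0.03 -0.03 -0.05]
196 127   #   #   #   #   # 118  98  85  77  76  81  90  94  89  79  81 103 123 126 134   #   #   #   #   #   #   #   #   #   #   #   #   #   #   #   #   #   #   #   #   #   #   #
197 129   #   #   #   # 126 104 100  96  88  84  89  96  96  89  76  76 100 127 140   #   #   #   #   #   #   #   #   #   #   #   #   #   #   #   #   #   #   #   #   #   #   #   #
198 131   #   #   # 149 116 104 106 104  99  95  97  99  95  87  76  78 106   #   #   #   #   #   #   #   #   #   #   #   #   #   #   #   #   #   #   #   #   #   #   #   #   #   #
199 132   #   #   # 138 112 107 107 108 105 105 103 100  94  84  74  81 121   #   #   #   #   #   #   #   #   #   #   #   #   #   #   #   #   #   #   #   #   #   #   #
[... 5558 characters left out ...]
04 122 132 125 110 103 107 115 113
231  75  69  67  71  82  89  93  93  92  94  93  91  93  93  93  95  97  99 102 104 105 107 106 107 106 105 104 102  99  96  93  93  92  93  93  93 100 101  92  78  72  89 117 130
0.022 [[302.1, 212.3], [300.4, 214.4], [300.8, 216.6], [303.2, 218.4], [307.1, 219.2], [311.3, 218.9], [314.7, 217.4], [316.3, 215.3], [315.8, 213.1], [313.3, 211.4], [309.6, 210.6], [305.5, 210.9]]
0.027 [[300.7, 211.7], [298.6, 214.3], [299.1, 217.0], [302.0, 219.2], [306.8, 220.2], [312.0, 219.8], [316.2, 218.0], [318.1, 215.4], [317.5, 212.7], [314.4, 210.6], [309.8, 209.6], [304.8, 210.1]]
0.045 [[308.6 217.9]]
0.054 [[308.5 215.2]]
0.068 [[308.3 210.8]]
0.078 [[308.2 207.7]]
```

The yellow gaps on either side of the stub measure about 3.3 px (left) and 3.8 px (right), so the ring is centred. The force is the weight only, so nothing is touching. One small height trim, then I hand in.

```bash
python3 -m inch '[[[0,0,0.03],[0,0,0]],[[0,0,0],[0,0,0]],[[0,0,0],[0,0,0]],[[0,0,0],[0,0,0]],[[0,0,0],[0,0,0]],[[0,0,0],[0,0,0]],[[0,0,0],[0,0,0]],[[0,0,0],[0,0,0]],[[0,0,0],[0,0,0]],[[0,0,0],[0,0,0]]]' && python3 -c "
from cell import ctrl
s=ctrl.read_state(); print(s['tool_pos'],s['ft_force'],s['finger_gap'])
print(ctrl.hand_in())"
```

```text
clock: 25.1
tool_pos: [0.6021, 0.0111, 0.1613]
eef_rot: [0.572, -3.089, -0.0]
ft_force: [-0.4, 0.0, -2.2]
finger_gap: 0.0318
gripper_force: 59.8
[0.60212823 0.01114656 0.16129843] [-0.35032067  0.04966219 -2.21679098] 0.03183078113233508
the job is handed in; nothing more can be done
None
```

I handed the job in at about 25 s: the wide bushing is down on the shoulder and released, and the pliers are squeezed, holding the ring spread around the groove with only its weight on the wrist; no verdict came back.

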